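Mark a steel part tag with the hand punch

TASK

Take the tall square-handled marking punch out of the rack and press its tip squarely onto the ringed spot of the tag on the sprung marking stand, with a steady push of about 12 newtons held for a second and a half and never above 20, without dragging the tag sideways. Then lift the punch straight up until it is well clear of the tag and set it back upright, fully home in the same hole it came from, leaving the other tools and printed parts alone.

Things in the scene. Friction and masses are not known exactly. Their poses are not given: they have to be found in the camera images.
- punch: Steel marking punch, 160 g, the rack's tallest tool, the only one with a square handle. Origin: centre of its flat 10 mm wide tip (lower end); z up the tool. Above the tip: 16 mm shank from 6 to 48 mm, 32 mm flange 48 to 54 mm, 22 x 22 mm handle 54 to 124 mm, flats across x and y. Hangs by its flange on the rack's top, tip 7 mm above the table.
- punch_handle (a point): Point on the punch's axis 99 mm above its tip, a good height to grip the handle (45 mm above the flange's top).
- rack: Fixed black block 70 x 230 mm (x, y), 55 mm high, origin at the centre of its underside. Three upright through holes, 20 mm wide, at y = -75, 0 and +75 mm on its y axis, each holding one tool by its flange; the order changes.
- stand: Fixed marking stand: black base 130 x 110 mm, 20 mm high; origin: centre of its underside. Above it a level aluminium pad 84 x 64 mm, on it a steel tag 64 x 38 x 4 mm. The pad's height was set by hand, not measured: tag top 56 to 72 mm above the underside. The pad is sprung downward: starts to sink at about 3 N, then 1 mm per 3 N; travel 13 mm.
- mark (a point): The ringed spot (circle 18 mm across) on the tag, 15 mm from the stand's origin along its +x. x and y are the spot's; but this point lies at the height of the base's top (20 mm above the underside), below the tag. z is up.
- tag_x (a joint): Sideways shift of the tag on the pad along the stand's x, in m, 0 at the start. The tag is held only by a light magnet and slips at about 2 N of sideways push.
- tag_y (a joint): The same along the stand's y, in m.
- reamer: Bystander in the rack: short tool with a round plain grip 30 mm in diameter, its top 26 mm above the rack's top. Origin at its lower end.
- burnisher: Bystander in the rack: short tool with a 28 mm flange and a 21 mm ball knob, its top 26 mm above the rack's top. Origin at its lower end.
- gear: Bystander: loose white printed gear lying on the table, 60 mm across, 22 mm high; origin at the centre of its underside.
- bracket: Bystander: loose white printed angle bracket on the table, 50 x 30 mm, 35 mm high; origin at the centre of its underside.
Mind the look-alikes: they are no part of the job. Leave any green or pink look-alike of the rack alone.

How it is judged:
On the way, in this order (a step that is already met when the one before it is completed fails the run):
1. the punch's tip pressed on the ringed spot (within 5 mm) with 8 to 16 N, upright within 4 degrees, for a full second (contact force between punch and stand between 8 and 16 N and horizontal distance between punch and mark below 0.005 m and angle between punch's own z axis and vertical below 0.07 rad), for 1 s.
2. the punch lifted straight up off the tag: tip at least 80 mm above the stand's underside, still within 8 mm of the spot sideways (contact force between punch and stand below 0.1 N and z of punch in the frame of stand above 0.08 m and horizontal distance between punch and mark below 0.008 m), for 0.1 s.
At the end, for the whole second after the job is handed in: The punch hangs released, upright (within about 3 degrees) and at rest in the hole it came from (within 6 mm of where it began), its flange down on the rack's top (within 2.5 mm); the tag lies within 4 mm of where it was on the pad along x and y (distance of punch from where it was at the start of the episode below 0.006 m and angle between punch's own z axis and vertical below 0.06 rad and linear speed of punch below 0.02 m/s and z of punch in the frame of rack below 0.0095 m and value of joint tag_x between -0.004 and 0.004 m and value of joint tag_y between -0.004 and 0.004 m); the robot touches nothing.
It fails at once if the punch pushed on the stand or tag with more than 20 N (contact force between punch and stand above 20 N).
It fails at once if the punch pressed on the stand or tag more than 7 mm from the spot (contact force between punch and stand above 2 N and horizontal distance between punch and mark above 0.007 m).
It fails at once if the tag dragged more than 4 mm along the stand's x or y (value of joint any of tag_x, tag_y above 0.004 m or value of joint any of tag_x, tag_y below -0.004 m).
It fails at once if another tool or a printed part moved more than 10 mm (distance of any of reamer, burnisher, gear, bracket from where it was at the start of the episode above 0.01 m).
It also fails if it takes over 64 s, if anything falls off the work surface, if the arm or the gripper's body presses on something with over 40 N, if the wrist force passes 120 N, or if a joint passes its speed limit or range.

ROBOT

A 7-joint arm with a two-finger parallel gripper is mounted at the origin on the work surface. World frame = base frame: x ahead of the robot, y to its left, z up, the work surface at z = 0. Lengths are in m, angles in rad, forces in N, time in s.
With the tool pointing down it reaches from about 0.425 to 0.925 m from the base axis. Payload 6.8 kg.
Tool frame: the origin (TCP) lies midway between the tips of the shut fingers; the grasp point (between the pads) lies 19 mm behind it; x points along the fingers, y is the direction in which the jaws open and shut, and the axes are right-handed (so a half turn about x gives the same grasp; the last joint's range is limited). The gripper opens to 85 mm and grips with 20 to 120 N. Pads are 22 mm wide; open, the fingers measure 114 mm over their backs; the gripper's body (76 mm by 85 mm) begins 54 mm behind the grasp point. The pads swing forward as they close: fully open they stand 13 mm farther back than shut.
Start: joints at [1.161, 0.477, 0.022, 1.555, -0.011, 1.109, -0.083], TCP at [0.201, -0.645, 0.231] pointing down, gripper open.
Joint ranges: [-2.96, 2.96], [-0.34, 2.1], [-1.41, 1.46], [0.24, 2.44], [-1.37, 4.51], [0.17, 1.92], [-2.96, 2.96]. Speed limits (rad/s): [2.39, 2.39, 3.14, 3.14, 3.14, 3.14, 3.14].

INTERFACE

Orientations are given as a rotation vector (axis times angle).
In Python, from bench import r, viewer, nets gives the robot as it stands.
- The arm moves only by the shell command python3 -m pendant 'ROWS' [FORCE]. ROWS is JSON, one flat list of numbers, 5 for each row, row after row: the finger opening in mm, from 0 to 85.4, then the shift along the tool's x, y, z in mm, then the turn about the tool's x in rad. A call has 1 to 20 rows; each row shifts and turns the commanded pose from where the row before left it, along the tool's axes as they then stand; what a row does not reach is not made up. A row lasts 1/8 s, in which the tool goes at most 62.5 mm and 10.7 degrees, less where a joint would pass 70% of its speed; a pose out of reach is approached as far as the arm can. A call with a gripper value outside its range is refused whole. The fingers move at their own pace and stop on an object; FORCE is the grip in N (left out, the last holds). Time passes only in rows, so rows that do not move let the fingers close. It gives the time, the measured TCP pose, the force and the opening at its end, in the units of the state.
- r.get_obs(): the state, without advancing time (a new reading comes with each control period).
- viewer.grab_frame(name): name is "side" or "top"; returns (picture, depth): 384x512x3 uint8, red, green, blue; 384x512 float32, m along the optical axis (not along the pixel's ray), 0 where there is no reading.
- viewer.calibration(name): a dict with "mtx" (3x3 intrinsics, pixels), "distortion" ([k1, k2, p1, p2, k3] as OpenCV has them; the pictures are not rectified), "world_to_cam" (4x4, takes a point from world to camera coordinates). Camera axes: x right, y up, looking along -z (the intrinsics and any distortion apply to the point x, -y, -z); pixel columns grow to the right and rows downward; lengths in m; the calibration is good to about 2 mm. A picture is of the moment at which its call begins. calibration takes no time and is no camera call.
- r.hand_in(): hands the job in, once; it reports no verdict.
Trained networks look in the newest picture that a camera, given by its name, has taken for a name from the list of things; names that differ only in an ending like _2 or _b are one class to them, and where a whole thing is asked for, a point or a joint stands for the part that bears it (a point fixed in the world has none). Each returns a list of dicts, best first, with "score" (0 to 1); they miss things now and then, are a little off and sometimes report something else, mostly with a low value. They report only what shows in the picture. A call takes as long as a camera call. They do not tell look-alikes from the thing itself.
- nets.look_for(name, camera): "location" ([x, y, z] in m, in world coordinates, good to about 4 mm: the middle of the surface that is visible of it).
- nets.silhouettes(name, camera): "mask" (384x512 bool, what is visible of it).
The state is a dict: "clock": time; "joints": joint angles; "qvel": joint speeds; "tau": joint torques, N m; "tcp_pos": TCP position; "orientation": TCP orientation; "contact_force": force on the tool from outside, world axes, zero at the start; "moment": the same for the moment, N m; "grip_width": finger opening in m.
Only numpy, scipy, OpenCV 4.12 (cv2) and the standard library are available. Lean on these libraries where they do the work, as an engineer would, in place of code of your own. Each camera call takes 0.05 s, during which the arm holds its last target. There are 200 camera calls.

## Working session

There is one attempt and no reset: what is moved stays moved. The work goes in short steps, Python scripts to look and compute and a shell command to move; the robot and the scene stay as the last step left them, time stands still between calls to the robot, and variables do not carry over. Pictures are saved under pics/ and viewed, about 8 in all and at most 12, crops included, and the job is handed in when it is done.

```bash
ls; mkdir -p pics
cat > h.py <<'E'
import numpy as np, cv2
from bench import r, viewer, nets
def pts(cam,depth):
    c=viewer.calibration(cam);K=np.array(c["mtx"],float);D=np.array(c["distortion"],float)
    v,u=np.mgrid[0:384,0:512]
    n=cv2.undistortPoints(np.stack([u,v],-1).reshape(-1,1,2).astype(float),K,D).reshape(384,512,2)
    P=np.stack([n[...,0]*depth,-n[...,1]*depth,-depth,np.ones_like(depth)],-1)
    W=P@np.linalg.inv(np.array(c["world_to_cam"])).T
    W=W[...,:3]; W[depth<=0]=np.nan
    return W
def proj(cam,p):
    c=viewer.calibration(cam);q=(np.array(c["world_to_cam"])@np.append(p,1))[:3]*[1,-1,-1]
    return cv2.projectPoints(q.reshape(1,1,3),np.zeros(3),np.zeros(3),np.array(c["mtx"],float),np.array(c["distortion"],float))[0].ravel()
E
python3 - <<'E'
from h import *
o=r.get_obs(); print({k:np.round(v,3).tolist() for k,v in o.items()})
ims=[]
for c in("top","side"):
    im,d=viewer.grab_frame(c);ims.append(im);np.savez(f"{c}0.npz",im=im,d=d)
    for n in("punch","punch_handle","rack","stand","mark","reamer","burnisher","gear","bracket"):
        for x in nets.look_for(n,c)[:3]:
            print(c,n,round(x["score"],2),np.round(x["location"],3),proj(c,x["location"]).round())
cv2.imwrite("pics/a.png",cv2.cvtColor(np.vstack(ims)[:, :],cv2.COLOR_RGB2BGR) if 0 else cv2.resize(cv2.cvtColor(np.hstack(ims),cv2.COLOR_RGB2BGR),(800,300)))
cv2.imwrite("pics/top.png",cv2.cvtColor(cv2.resize(ims[0],(800,600)),cv2.COLOR_RGB2BGR))
cv2.imwrite("pics/side.png",cv2.cvtColor(cv2.resize(ims[1],(800,600)),cv2.COLOR_RGB2BGR))
E
```

```text
pics
{'clock': 0.0, 'joints': [1.161, 0.478, 0.022, 1.556, -0.012, 1.109, -0.083], 'qvel': [0.002, 0.001, -0.001, -0.002, 0.001, -0.0, -0.001], 'tau': [0.0, -59.646, 1.608, -28.12, 0.013, 0.009, -0.0], 'tcp_pos': [0.2, -0.644, 0.23], 'orientation': [2.059, 0.315, -2.06], 'contact_force': [0.347, -0.727, -0.258], 'moment': [-0.007, 0.003, 0.013], 'grip_width': 0.085}
top punch 0.74 [0.589 0.17  0.117] [167. 175.]
top punch_handle 0.63 [0.587 0.167 0.056] [176. 181.]
top punch_handle 0.51 [0.59  0.171 0.115] [167. 175.]
top rack 0.81 [0.36  0.253 0.059] [131. 290.]
top rack 0.69 [ 0.282 -0.207  0.059] [358. 328.]
top stand 0.65 [ 0.53  -0.168  0.02 ] [329. 207.]
top mark 0.92 [ 0.53 -0.17  0.02] [329. 207.]
top reamer 0.69 [0.573 0.248 0.08 ] [134. 186.]
top gear 0.58 [0.77  0.072 0.011] [221. 108.]
top bracket 0.8 [0.394 0.026 0.002] [242. 270.]
side punch 0.68 [0.58  0.181 0.102] [181. 231.]
side punch_handle 0.88 [0.588 0.18  0.1  ] [180. 229.]
side rack 0.86 [ 0.27  -0.183  0.052] [406. 243.]
side rack 0.83 [0.572 0.194 0.058] [181. 248.]
side rack 0.64 [0.356 0.257 0.06 ] [221. 342.]
side stand 0.89 [ 0.523 -0.157  0.02 ] [312. 190.]
side reamer 0.63 [0.57  0.253 0.08 ] [157. 259.]
side burnisher 0.43 [0.602 0.109 0.069] [204. 216.]
side gear 0.93 [0.768 0.078 0.01 ] [176. 183.]
side gear 0.3 [0.388 0.019 0.006] [299. 271.]
side bracket 0.91 [0.39  0.022 0.008] [297. 271.]
```

View pics/top.png

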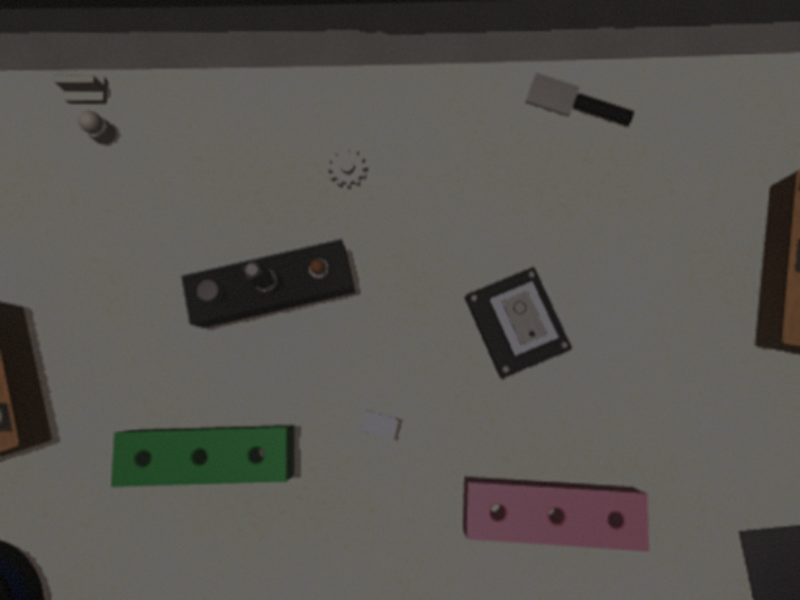

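View pics/side.png

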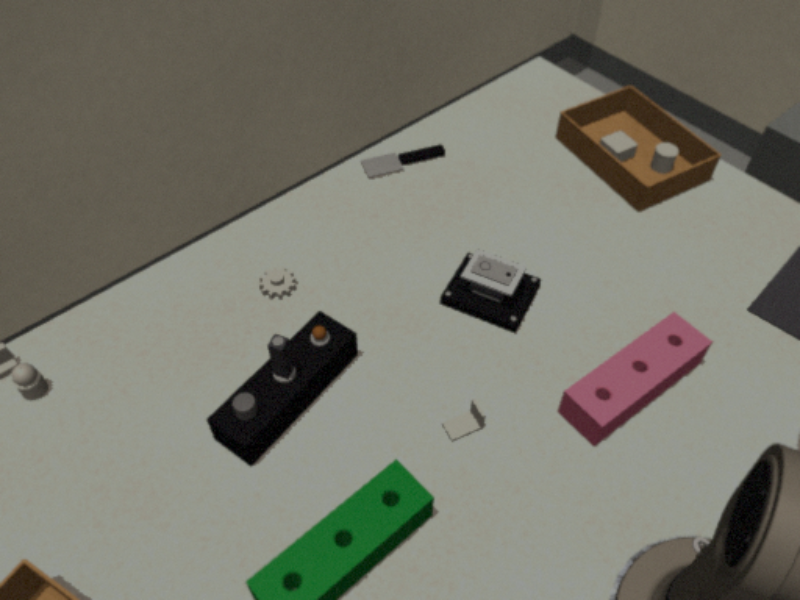

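The black rack at (268,283) in the 800-wide top picture holds the three tools, and the green (200,457) and pink (557,517) racks are look-alikes. The tall punch stands in the middle hole, handle top at about (252,268). The ring is at about (519,308) on the tag. The dark dot at (531,334) is not the mark. Next I'll measure these and check them in an enlarged crop.

Run:
```python
from h import *
z=np.load("top0.npz");im,d=z["im"],z["d"];W=pts("top",d)
np.set_printoptions(precision=4,suppress=True)
def rect(m,n):
    P=W[m][:,:2].astype(np.float32)
    (c,s,a)=cv2.minAreaRect(P*1000); print(n,m.sum(),c,s,a,"z",np.median(W[m][:,2]))
X,Y,Z=W[...,0],W[...,1],W[...,2]
def big(m):
    n,l,s,_=cv2.connectedComponentsWithStats(m.astype(np.uint8));return l==1+s[1:,4].argmax()
near=lambda x,y,R:np.hypot(X-x,Y-y)<R
rect(big(near(.58,.175,.16)&(Z>.048)&(Z<.064)),"racktop")
rect(big(near(.535,-.165,.11)&(Z>.013)),"standbase")
rect(big(near(.535,-.165,.09)&(Z>.045)&(Z<.085)),"pad")
rect(big(near(.58,.175,.05)&(Z>.12)),"punchtop")
for v,u in((197,332),(207,340),(205,335),(175,167),(172,161),(171,160)):print(u,v,W[v,u])
s=cv2.cvtColor(im,cv2.COLOR_RGB2BGR)
a=cv2.resize(s[165:245,295:370],(400,427),interpolation=cv2.INTER_CUBIC)
b=cv2.resize(s[150:210,115:228][:, :75],(400,320),interpolation=cv2.INTER_CUBIC)
b=np.vstack([b,np.zeros((107,400,3),np.uint8)])
o=np.hstack([a,b]);cv2.imwrite("pics/c.png",cv2.convertScaleAbs(o,alpha=1.8))
# side view
z=np.load("side0.npz");W=pts("side",z["d"]);X,Y,Z=W[...,0],W[...,1],W[...,2]
rect(big(near(.58,.175,.16)&(Z>.048)&(Z<.064)),"S racktop")
rect(big(near(.535,-.165,.11)&(Z>.013)),"S standbase")
rect(big(near(.535,-.165,.09)&(Z>.045)&(Z<.085)),"S pad")
rect(big(near(.58,.175,.05)&(Z>.12)),"S punchtop")
```

```text
racktop 2883 (592.2857055664062, 179.61468505859375) (71.45713806152344, 231.1559600830078) 12.437557220458984 z 0.05444787882851132
standbase 2840 (534.7350463867188, -174.2889404296875) (129.80267333984375, 110.08251953125) 21.885047912597656 z 0.021462361238899996
pad 1186 (534.5913696289062, -174.4943084716797) (83.60775756835938, 64.16195678710938) 21.756229400634766 z 0.060257784247572
punchtop 136 (591.8807983398438, 178.51551818847656) (22.41183853149414, 21.750934600830078) 28.550521850585938 z 0.12999097610289528
332 197 [ 0.5465 -0.1685  0.0625]
340 207 [ 0.5251 -0.1844  0.0616]
335 205 [ 0.5295 -0.1742  0.0612]
167 175 [0.5862 0.1674 0.1286]
161 172 [0.5922 0.1792 0.1297]
160 171 [0.5942 0.1811 0.13  ]
S racktop 2538 (593.002685546875, 177.57168579101562) (72.60832977294922, 230.89459228515625) 12.464424133300781 z 0.054586483159191956
S standbase 1945 (535.2056274414062, -175.65933227539062) (130.53944396972656, 113.34264373779297) 21.985563278198242 z 0.021743866820939872
S pad 730 (534.9888916015625, -175.71572875976562) (85.42648315429688, 67.3914566040039) 21.40045738220215 z 0.06012202090380281
S punchtop 129 (592.1649780273438, 177.64749145507812) (22.39386558532715, 24.835073471069336) 30.399789810180664 z 0.1299767145727092
```

View pics/c.png

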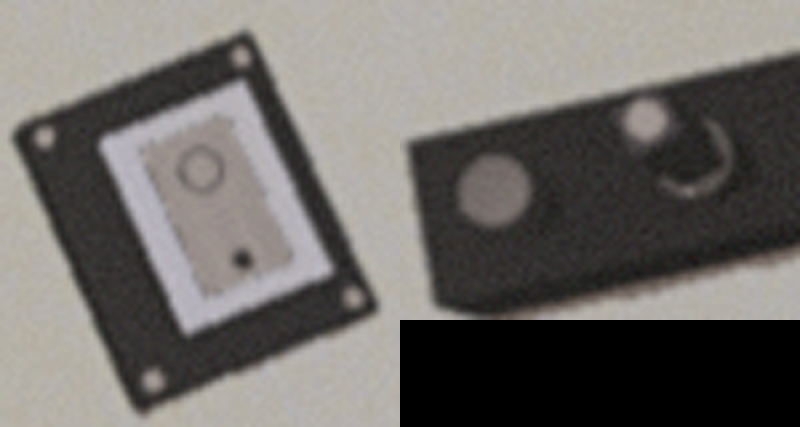

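```bash
cat >> h.py <<'E'
from scipy.spatial.transform import Rotation as Rn
def plan(target,jaw_deg=None):
    o=r.get_obs();R=Rn.from_rotvec(o["orientation"]).as_matrix();p=np.array(o["tcp_pos"])
    dl=R.T@(np.array(target)-p)*1000
    print("t",round(o["clock"],2),"tcp",p.round(4),"tool x",R[:,0].round(4),"jaw deg",round(np.degrees(np.arctan2(R[1,1],R[0,1])),2),"q",np.round(o["joints"],2),"F",np.round(o["contact_force"],2),"grip",np.round(o["grip_width"],4))
    print("shift mm",dl.round(1))
    if jaw_deg is not None:
        for k in(0,180):
            a=np.radians(jaw_deg+k);y=np.array([np.cos(a),np.sin(a),0]);l=R.T@y
            print("turn about x",np.arctan2(l[2],l[1]).round(4))
E
python3 -c "
from h import *
plan([.55,-.17,.231],29.5);plan([.592,.178,.231],29.5)"
```

```text
t 1.0 tcp [ 0.2007 -0.6445  0.2313] tool x [ 0.e+00 -1.e-04 -1.e+00] jaw deg -72.71 q [ 1.16  0.48  0.02  1.56 -0.01  1.11 -0.08] F [-0.13  0.43  0.45] grip 0.0854
shift mm [ 3.000e-01 -3.492e+02 -4.746e+02]
turn about x -1.7839
turn about x 1.3577
t 1.0 tcp [ 0.2007 -0.6445  0.2313] tool x [ 0.e+00 -1.e-04 -1.e+00] jaw deg -72.71 q [ 1.16  0.48  0.02  1.56 -0.01  1.11 -0.08] F [-0.13  0.43  0.45] grip 0.0854
shift mm [ 3.000e-01 -6.690e+02 -6.181e+02]
turn about x -1.7839
turn about x 1.3577
```

```bash
python3 -m pendant '[60,0,-39,-36,0, 60,0,-39,-36,0, 60,0,-39,-36,0, 60,0,-39,-36,0, 60,0,-39,-36,0, 60,0,-39,-36,0, 60,0,-39,-36,0, 60,0,-39,-36,0, 60,0,-39,-36,0, 60,0,-39,-36,0, 60,0,-39,-36,0, 60,0,-39,-36,0, 60,0,-39,-36,0, 60,0,-39,-36,0, 60,0,-39,-36,0, 60,0,-39,-36,0, 60,0,-39,-36,0, 60,0,0,0,-0.18, 60,0,0,0,-0.18, 60,0,0,0,-0.18]' 40
python3 -m pendant '[60,0,0,0,-0.18, 60,0,0,0,-0.18, 60,0,0,0,-0.18, 60,0,0,0,-0.18, 60,0,0,0,-0.18, 60,0,0,0,-0.18, 60,0,0,0,-0.16, 60,0,0,0,0]'
python3 -c "
from h import *
plan([.592,.178,.231],29.5)"
```

```text
clock: 3.5
tcp_pos: [0.588, 0.1705, 0.2312]
orientation: [1.719, 0.776, -1.719]
contact_force: [-0.5, -0.1, 0.8]
grip_width: 0.06
clock: 4.5
tcp_pos: [0.588, 0.1701, 0.2312]
orientation: [0.827, 1.408, -0.827]
contact_force: [-0.4, 0.4, 0.6]
grip_width: 0.06
t 4.5 tcp [0.588  0.1701 0.2312] tool x [-3.e-04  2.e-04 -1.e+00] jaw deg 29.17 q [ 0.22  0.5  -0.83  1.67  0.4   1.15 -0.21] F [-0.36  0.35  0.61] grip 0.06
shift mm [ 0.2  7.3 -4.9]
turn about x -0.0058
turn about x 3.1358
```

```bash
python3 -m pendant '[60,0,7.3,-4.9,-0.006, 50,20,0,0,0, 45,40,0,0,0, 45,40,0,0,0, 45,30,0,0,0, 45,12,0,0,0, 45,0,0,0,0, 45,0,0,0,0]' 40
python3 - <<'E'
from h import *
plan([.592,.178,.089],29.5)
ims=[]
for c in("top","side"):
    im,d=viewer.grab_frame(c);u,v=proj(c,[.592,.178,.11]).astype(int)
    ims.append(cv2.resize(im[v-40:v+40,u-40:u+40],(400,400),interpolation=cv2.INTER_CUBIC))
cv2.imwrite("pics/d.png",cv2.convertScaleAbs(cv2.cvtColor(np.hstack(ims),cv2.COLOR_RGB2BGR),alpha=1.6))
E
```

```text
clock: 5.5
tcp_pos: [0.5926, 0.1788, 0.0905]
orientation: [0.822, 1.409, -0.819]
contact_force: [-0.6, 0.4, -0.1]
grip_width: 0.0451
t 5.5 tcp [0.5926 0.1788 0.0905] tool x [ 1.8e-03  7.0e-04 -1.0e+00] jaw deg 29.62 q [ 0.14  0.66 -0.74  1.77  0.55  0.92 -0.32] F [-0.65  0.38 -0.05] grip 0.0451
shift mm [ 1.5 -1.   0.4]
turn about x 0.002
turn about x -3.1395
```

View pics/d.png

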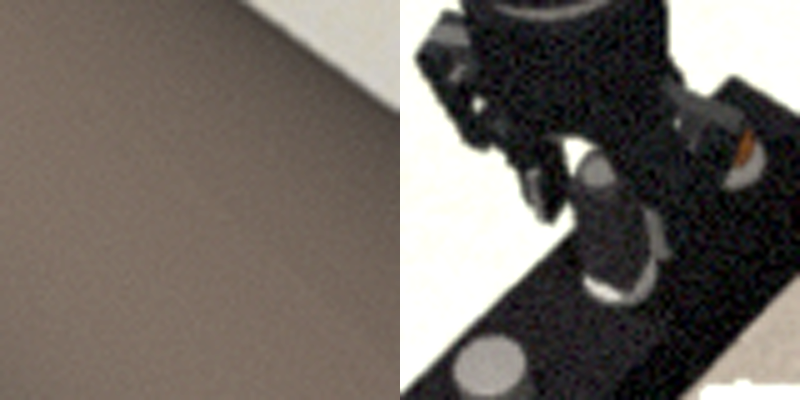

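The side crop shows a finger on each side of the square handle (handle top at (597,165)), and the neighbouring tools are clear. Closing the fingers.

```bash
python3 -m pendant '[35,0,0,0,0, 30,0,0,0,0, 25,0,0,0,0, 20,0,0,0,0, 10,0,0,0,0, 10,0,0,0,0, 10,0,0,0,0]' 60
python3 -c "
from h import *
plan([.592,.178,.089],29.5)"
```

```text
clock: 6.48
tcp_pos: [0.592, 0.1784, 0.0895]
orientation: [0.821, 1.41, -0.82]
contact_force: [-0.1, -0.2, 2.6]
grip_width: 0.0214
t 6.47 tcp [0.592  0.1784 0.0895] tool x [ 3.e-04  1.e-04 -1.e+00] jaw deg 29.62 q [ 0.14  0.66 -0.74  1.77  0.55  0.92 -0.32] F [-0.08 -0.2   2.62] grip 0.0214
shift mm [ 0.5 -0.2  0.3]
turn about x 0.0021
turn about x -3.1395
```

```bash
python3 -m pendant '[10,-2,0,0,0, 10,-8,0,0,0, 10,-20,0,0,0, 10,-25,0,0,0, 10,-25,0,0,0, 10,-25,0,0,0, 10,-20,0,0,0, 10,-5,0,0,0, 10,0,0,0,0, 10,0,0,0,0]' 90
python3 - <<'E'
from h import *
np.set_printoptions(precision=4,suppress=True)
plan([.5483,-.1697,.2195])
im,d=viewer.grab_frame("side");np.savez("side1.npz",im=im,d=d)
p=np.array(r.get_obs()["tcp_pos"]);u,v=proj("side",p-[0,0,.04]).astype(int)
cv2.imwrite("pics/e.png",cv2.convertScaleAbs(cv2.cvtColor(cv2.resize(im[v-55:v+65,u-60:u+60],(600,600),interpolation=cv2.INTER_CUBIC),cv2.COLOR_RGB2BGR),alpha=1.6));print(u,v)
print(proj("side",p-[0,0,.080]))
E
```

```text
clock: 7.72
tcp_pos: [0.5914, 0.1779, 0.2182]
orientation: [0.82, 1.412, -0.822]
contact_force: [0.9, -0.2, -2.3]
grip_width: 0.0211
t 7.72 tcp [0.5914 0.1779 0.2182] tool x [-0.0017 -0.0006 -1.    ] jaw deg 29.62 q [ 0.2   0.52 -0.83  1.67  0.42  1.14 -0.22] F [ 0.94 -0.19 -2.3 ] grip 0.0211
shift mm [  -1.  -209.2  280.9]
174 204
[177.3576 216.4334]
```

View pics/e.png

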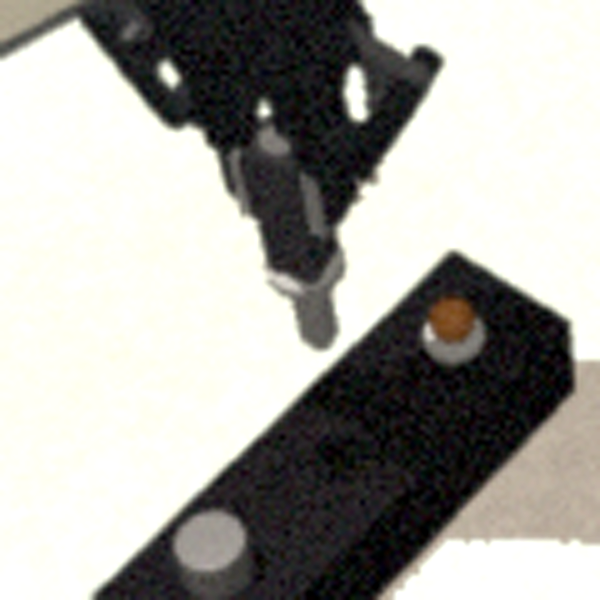

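The punch is firmly held clear of the rack, tip at full-picture pixel (178,218), against a predicted (177,216). Next I'll go above the mark.

```bash
python3 -m pendant '[10,0,-10.5,14,0, 10,0,-23.5,31.6,0, 10,0,-23.5,31.6,0, 10,0,-23.5,31.6,0, 10,0,-23.5,31.6,0, 10,0,-23.5,31.6,0, 10,0,-23.5,31.6,0, 10,0,-23.5,31.6,0, 10,0,-23.5,31.6,0, 10,0,-10.5,14,0, 10,0,0,0,0, 10,0,0,0,0, 10,0,0,0,0, 10,0,0,0,0]' 90
python3 - <<'E'
from h import *
np.set_printoptions(precision=4,suppress=True)
plan([.5483,-.1697,.155])
im,d=viewer.grab_frame("side");np.savez("side2.npz",im=im,d=d)
p=np.array(r.get_obs()["tcp_pos"]);u,v=proj("side",[.5483,-.1697,.1]).astype(int)
x0,y0=u-50,v-50;k=6
c=cv2.convertScaleAbs(cv2.cvtColor(cv2.resize(im[y0:y0+100,x0:x0+100],(600,600),interpolation=cv2.INTER_CUBIC),cv2.COLOR_RGB2BGR),alpha=1.5)
for q,n in((p+[0,0,.0415],"top"),(p-[0,0,.0825],"tip"),(np.array([.5483,-.1697,.0625]),"mark")):
    w=proj("side",q);s=tuple(((w-[x0,y0]+.5)*k).astype(int));print(n,w,s);cv2.circle(c,s,3,(0,0,255),-1)
cv2.imwrite("pics/f.png",c)
W=pts("side",d);X,Y,Z=W[...,0],W[...,1],W[...,2]
m=(np.hypot(X-p[0],Y-p[1])<.025)&(Z>.125)&(Z<.185)
print([ (z,W[m&(abs(Z-z)<.004)][:,:2].mean(0),(m&(abs(Z-z)<.004)).sum()) for z in (.135,.143,.151,.159,.167,.175,.183)])
for r0 in nets.look_for("mark","side")[:2]+nets.look_for("punch","side")[:2]:print(r0["score"],r0["location"])
E
```

```text
clock: 9.52
tcp_pos: [0.5493, -0.168, 0.2194]
orientation: [0.819, 1.411, -0.819]
contact_force: [0.7, -0.1, -1.3]
grip_width: 0.0208
t 9.53 tcp [ 0.5493 -0.168   0.2194] tool x [ 0.0002  0.0002 -1.    ] jaw deg 29.73 q [ 0.8   0.44 -0.8   1.77  0.35  1.08  0.4 ] F [ 0.74 -0.12 -1.34] grip 0.0208
shift mm [64.4 -1.7  1. ]
top [318.1609 106.5085] (np.int64(345), np.int64(-11))
tip [312.3222 148.5971] (np.int64(310), np.int64(240))
mark [309.9929 170.3117] (np.int64(296), np.int64(370))
[(0.135, array([nan, nan]), np.int64(0)), (0.143, array([ 0.5463, -0.1636]), np.int64(12)), (0.151, array([ 0.5447, -0.1648]), np.int64(17)), (0.159, array([ 0.547 , -0.1639]), np.int64(14)), (0.167, array([ 0.5457, -0.1638]), np.int64(24)), (0.175, array([ 0.5453, -0.1638]), np.int64(12)), (0.183, array([ 0.5375, -0.1676]), np.int64(3))]
0.98 [0.5208, -0.1564, 0.0179]
0.69 [0.5407, -0.1623, 0.215]
0.56 [0.5708, 0.2564, 0.0805]<stdin>:13: RuntimeWarning: Mean of empty slice.
  ret = um.true_divide(
```

View pics/f.png

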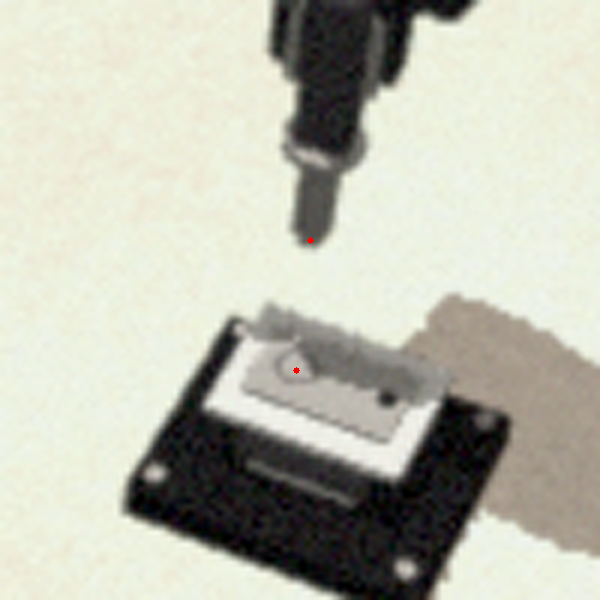

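The tip is at crop (311,243), upright, and the prediction overlays it. The ring is at about (296,367), and my mark estimate lands on it. I'll correct 2 mm and descend to just above the tag.

```bash
python3 -m pendant '[10,0,-1.7,1,0, 10,8,0,0,0, 10,15,0,0,0, 10,15,0,0,0, 10,12,0,0,0, 10,8,0,0,0, 10,5,0,0,0, 10,3,0,0,0, 10,0,0,0,0, 10,0,0,0,0, 10,0,0,0,0]' 90
python3 - <<'E'
from h import *
np.set_printoptions(precision=4,suppress=True)
plan([.5483,-.1697,.145])
im,d=viewer.grab_frame("side")
p=np.array(r.get_obs()["tcp_pos"]);u,v=proj("side",[.5483,-.1697,.0625]).astype(int)
x0,y0=u-30,v-35;k=10
c=cv2.convertScaleAbs(cv2.cvtColor(cv2.resize(im[y0:y0+60,x0:x0+60],(600,600),interpolation=cv2.INTER_CUBIC),cv2.COLOR_RGB2BGR),alpha=1.5)
for q,n in((p-[0,0,.0825],"tip"),(np.array([.5483,-.1697,.0625]),"mark")):
    w=proj("side",q);s=tuple(((w-[x0,y0]+.5)*k).astype(int));print(n,s);cv2.circle(c,s,3,(0,0,255),-1)
cv2.imwrite("pics/g.png",c)
E
```

```text
clock: 11.05
tcp_pos: [0.5482, -0.1709, 0.1536]
orientation: [0.821, 1.41, -0.82]
contact_force: [0.6, 0.4, -1.7]
grip_width: 0.0209
t 11.05 tcp [ 0.5482 -0.1709  0.1536] tool x [ 0.0005 -0.0002 -1.    ] jaw deg 29.62 q [ 0.77  0.51 -0.76  1.84  0.42  0.96  0.35] F [ 0.63  0.43 -1.69] grip 0.0209
shift mm [ 8.6  0.7 -1. ]
tip (np.int64(322), np.int64(332))
mark (np.int64(314), np.int64(358))
```

View pics/g.png

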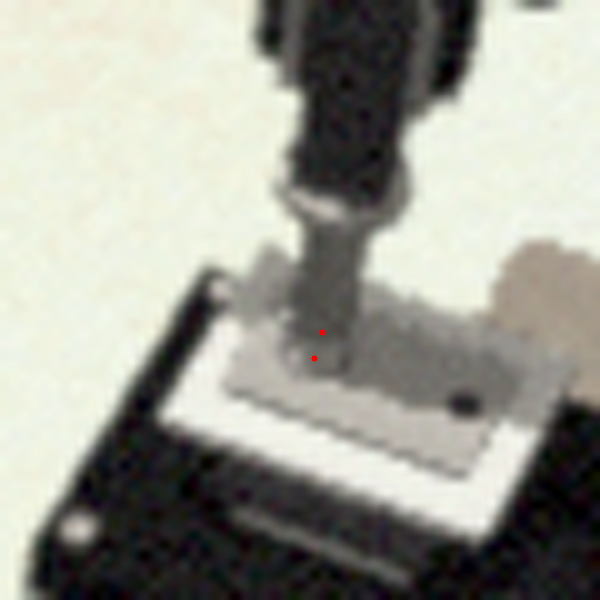

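The tip hovers just above the ring (ring at about (314,358), tip at about (322,335)). Now I'll feel for contact.

```bash
python3 -m pendant '[10,2,0.4,-0.5,0, 10,2,0,0,0, 10,1,0,0,0, 10,0,0,0,0]'; for i in 1; do :; done
python3 -m pendant '[10,1,0,0,0, 10,0,0,0,0]'
python3 -m pendant '[10,1,0,0,0, 10,0,0,0,0]'
python3 -m pendant '[10,1,0,0,0, 10,0,0,0,0]'
```

```text
clock: 11.6
tcp_pos: [0.548, -0.1702, 0.1482]
orientation: [0.821, 1.411, -0.821]
contact_force: [0.3, -0.5, -2.0]
grip_width: 0.0211
clock: 11.85
tcp_pos: [0.5481, -0.1702, 0.1472]
orientation: [0.821, 1.411, -0.821]
contact_force: [-0.9, -0.7, -2.0]
grip_width: 0.0209
clock: 12.1
tcp_pos: [0.548, -0.1702, 0.1462]
orientation: [0.82, 1.411, -0.821]
contact_force: [0.1, 1.0, -1.5]
grip_width: 0.0211
clock: 12.35
tcp_pos: [0.5481, -0.1702, 0.1453]
orientation: [0.821, 1.41, -0.821]
contact_force: [-0.3, 0.2, -1.2]
grip_width: 0.0211
```

```bash
python3 -m pendant '[10,1,0,0,0, 10,0,0,0,0]'
python3 -m pendant '[10,1,0,0,0, 10,0,0,0,0]'
```

```text
clock: 12.6
tcp_pos: [0.5483, -0.1702, 0.1447]
orientation: [0.82, 1.41, -0.821]
contact_force: [-0.8, 0.3, 2.7]
grip_width: 0.0208
clock: 12.85
tcp_pos: [0.5484, -0.1702, 0.1437]
orientation: [0.82, 1.41, -0.82]
contact_force: [-2.0, -0.8, 5.2]
grip_width: 0.0208
```

```bash
python3 -m pendant '[10,1,0,0,0, 10,0,0,0,0, 10,0,0,0,0]'
python3 -c "
from h import *
import time
plan([.5483,-.1697,.1437])"
```

```text
clock: 13.22
tcp_pos: [0.5484, -0.1702, 0.143]
orientation: [0.82, 1.41, -0.821]
contact_force: [-1.3, 0.6, 6.6]
grip_width: 0.0208
t 13.22 tcp [ 0.5484 -0.1702  0.143 ] tool x [ 6.e-04 -5.e-04 -1.e+00] jaw deg 29.62 q [ 0.76  0.52 -0.75  1.84  0.43  0.95  0.34] F [-1.31  0.55  6.59] grip 0.0208
shift mm [-0.7  0.1 -0.5]
```

```bash
python3 -m pendant '[10,0.8,0,0,0, 10,0.7,0,0,0, 10,0,0,0,0, 10,0,0,0,0]'
python3 -m pendant '[10,0,0,0,0]'
python3 -m pendant '[10,0,0,0,0]'
```

```text
clock: 13.72
tcp_pos: [0.5489, -0.1701, 0.142]
orientation: [0.821, 1.409, -0.82]
contact_force: [-1.8, -0.1, 10.2]
grip_width: 0.021
clock: 13.85
tcp_pos: [0.5488, -0.1701, 0.1419]
orientation: [0.821, 1.409, -0.82]
contact_force: [-2.5, -0.4, 9.5]
grip_width: 0.0206
clock: 13.98
tcp_pos: [0.5489, -0.1701, 0.1419]
orientation: [0.821, 1.409, -0.82]
contact_force: [-2.3, 1.0, 11.0]
grip_width: 0.0211
```

```bash
python3 -m pendant '[10,0,0,0,0, 10,0,0,0,0, 10,0,0,0,0, 10,0,0,0,0, 10,0,0,0,0, 10,0,0,0,0, 10,0,0,0,0]'
python3 -m pendant '[10,0,0,0,0, 10,0,0,0,0, 10,0,0,0,0, 10,0,0,0,0, 10,0,0,0,0, 10,0,0,0,0, 10,0,0,0,0]'
```

```text
clock: 14.85
tcp_pos: [0.5488, -0.1701, 0.1419]
orientation: [0.821, 1.409, -0.82]
contact_force: [-1.9, -0.7, 9.8]
grip_width: 0.0212
clock: 15.72
tcp_pos: [0.5489, -0.1701, 0.1419]
orientation: [0.821, 1.409, -0.82]
contact_force: [-2.1, 0.9, 10.0]
grip_width: 0.021
```

Held about 11.6 N for 2 s with a steady pose. Lifting straight up.

```bash
python3 -m pendant '[10,-1,0,0,0, 10,-2,0,0,0, 10,-4,0,0,0, 10,-8,0,0,0, 10,-12,0,0,0, 10,-14,0,0,0, 10,-14,0,0,0, 10,-12,0,0,0, 10,-8,0,0,0, 10,-3,0,0,0, 10,0,0,0,0, 10,0,0,0,0, 10,0,0,0,0, 10,0,0,0,0]'
python3 - <<'E'
from h import *
np.set_printoptions(precision=4,suppress=True)
plan([.5920,.1784,.2195],29.5)
im,d=viewer.grab_frame("side")
p=np.array(r.get_obs()["tcp_pos"]);u,v=proj("side",[.5483,-.1697,.1]).astype(int)
x0,y0=u-50,v-50;k=6
c=cv2.convertScaleAbs(cv2.cvtColor(cv2.resize(im[y0:y0+100,x0:x0+100],(600,600),interpolation=cv2.INTER_CUBIC),cv2.COLOR_RGB2BGR),alpha=1.5)
for q,n in((p-[0,0,.0825],"tip"),(np.array([.5483,-.1697,.0625]),"mark")):
    w=proj("side",q);s=tuple(((w-[x0,y0]+.5)*k).astype(int));print(n,s);cv2.circle(c,s,2,(0,0,255),-1)
cv2.imwrite("pics/i.png",c)
E
```

```text
clock: 17.48
tcp_pos: [0.548, -0.1702, 0.2186]
orientation: [0.821, 1.411, -0.821]
contact_force: [0.2, -0.1, -1.5]
grip_width: 0.0212
t 17.48 tcp [ 0.548  -0.1702  0.2186] tool x [-0.0004  0.0002 -1.    ] jaw deg 29.62 q [ 0.81  0.44 -0.8   1.77  0.35  1.08  0.41] F [ 0.18 -0.15 -1.47] grip 0.0212
shift mm [  -0.9  210.5 -281.3]
turn about x 0.0021
turn about x -3.1395
tip (np.int64(316), np.int64(241))
mark (np.int64(296), np.int64(370))
```

View pics/i.png

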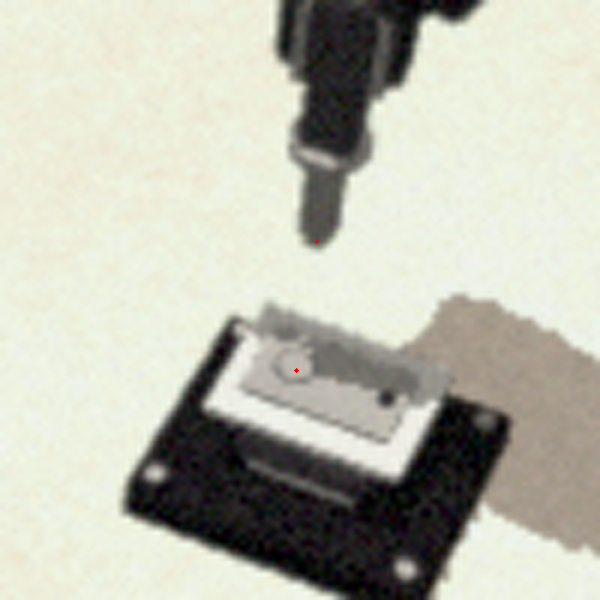

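The tag sits where it was, with its ring still at about (294,366). The punch is upright in the grip with its tip at (316,243), as predicted. Returning to the rack.

```bash
python3 -m pendant '[10,0,11,-14.5,0, 10,0,23.5,-31.5,0, 10,0,23.5,-31.5,0, 10,0,23.5,-31.5,0, 10,0,23.5,-31.5,0, 10,0,23.5,-31.5,0, 10,0,23.5,-31.5,0, 10,0,23.5,-31.5,0, 10,0,23.5,-31.5,0, 10,0,11,-14.5,0, 10,0,0,0,0, 10,0,0,0,0, 10,0,0,0,0, 10,0,0,0,0, 10,0,0,0,0]'
python3 -c "
from h import *
plan([.5920,.1784,.0895],29.5)"
```

```text
clock: 19.4
tcp_pos: [0.5919, 0.1773, 0.2188]
orientation: [0.821, 1.41, -0.821]
contact_force: [0.9, -0.4, -1.9]
grip_width: 0.0212
t 19.4 tcp [0.5919 0.1773 0.2188] tool x [ 1.e-04 -2.e-04 -1.e+00] jaw deg 29.57 q [ 0.21  0.52 -0.83  1.67  0.42  1.14 -0.22] F [ 0.9  -0.42 -1.88] grip 0.0212
shift mm [129.3   0.7  -0.9]
turn about x 0.0013
turn about x -3.1403
```

```bash
python3 -m pendant '[10,5,0.7,-0.9,0, 10,15,0,0,0, 10,20,0,0,0, 10,18,0,0,0, 10,8,0,0,0, 10,4,0,0,0, 10,0,0,0,0, 10,0,0,0,0, 10,0,0,0,0, 10,0,0,0,0]'
python3 - <<'E'
from h import *
np.set_printoptions(precision=4,suppress=True)
plan([.5920,.1784,.0895],29.5)
im,d=viewer.grab_frame("side")
p=np.array(r.get_obs()["tcp_pos"]);u,v=proj("side",[.592,.178,.07]).astype(int)
x0,y0=u-30,v-35;k=10
c=cv2.convertScaleAbs(cv2.cvtColor(cv2.resize(im[y0:y0+60,x0:x0+60],(600,600),interpolation=cv2.INTER_CUBIC),cv2.COLOR_RGB2BGR),alpha=2.5)
cv2.imwrite("pics/j.png",c)
E
```

```text
clock: 20.65
tcp_pos: [0.5921, 0.179, 0.1491]
orientation: [0.821, 1.41, -0.82]
contact_force: [0.7, -0.1, -2.0]
grip_width: 0.021
t 20.65 tcp [0.5921 0.179  0.1491] tool x [ 0.0006  0.0001 -1.    ] jaw deg 29.61 q [ 0.17  0.6  -0.79  1.73  0.49  1.02 -0.27] F [ 0.73 -0.1  -2.05] grip 0.021
shift mm [59.6 -0.4  0.4]
turn about x 0.002
turn about x -3.1396
```

View pics/j.png

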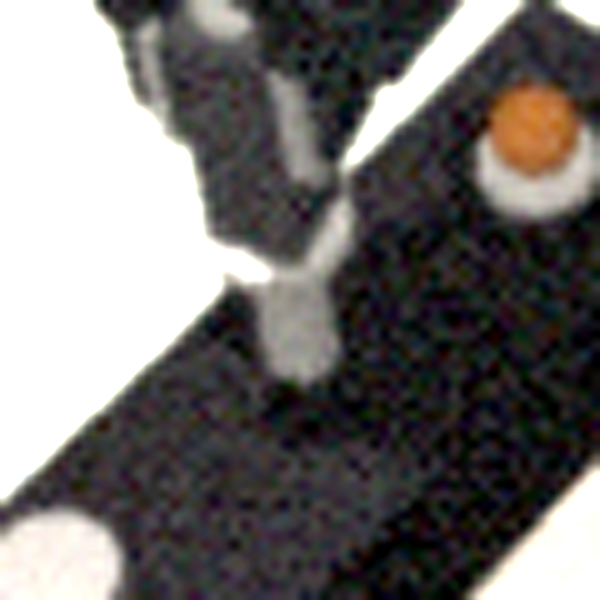

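The tip at (300,375) is right above the dark hole at about (305,415). I'll lower it in stages and watch the force.

```bash
python3 -m pendant '[10,5,-0.4,0.4,0, 10,5,0,0,0, 10,4,0,0,0, 10,4,0,0,0, 10,0,0,0,0]'
python3 -m pendant '[10,4,0,0,0, 10,4,0,0,0, 10,0,0,0,0, 10,0,0,0,0]'
```

```text
clock: 21.32
tcp_pos: [0.5915, 0.1784, 0.1303]
orientation: [0.82, 1.411, -0.821]
contact_force: [-0.0, -0.4, -1.5]
grip_width: 0.0207
clock: 21.82
tcp_pos: [0.5918, 0.1785, 0.1228]
orientation: [0.821, 1.41, -0.821]
contact_force: [0.2, 0.1, -1.0]
grip_width: 0.0209
```

Inside the hole with no side force. Continuing.

```bash
python3 -m pendant '[10,4,0,0,0, 10,4,0,0,0, 10,4,0,0,0, 10,4,0,0,0, 10,0,0,0,0, 10,0,0,0,0]'
python3 -m pendant '[10,4,0,0,0, 10,4,0,0,0, 10,4,0,0,0, 10,2,0,0,0, 10,0,0,0,0, 10,0,0,0,0]'
```

```text
clock: 22.58
tcp_pos: [0.5919, 0.1785, 0.1069]
orientation: [0.821, 1.41, -0.82]
contact_force: [0.5, 0.4, -1.6]
grip_width: 0.021
clock: 23.32
tcp_pos: [0.5919, 0.1785, 0.0929]
orientation: [0.821, 1.41, -0.82]
contact_force: [0.3, 0.2, -0.8]
grip_width: 0.0212
```

```bash
python3 -c "
from h import *
plan([.5920,.1784,.0895],29.5)"
```

```text
t 23.32 tcp [0.5919 0.1785 0.0929] tool x [ 1.e-04  1.e-04 -1.e+00] jaw deg 29.62 q [ 0.14  0.66 -0.75  1.77  0.55  0.93 -0.32] F [ 0.34  0.23 -0.78] grip 0.0212
shift mm [3.4 0.1 0.1]
turn about x 0.0021
turn about x -3.1395
```

```bash
python3 -m pendant '[10,1.5,0,0,0, 10,1,0,0,0, 10,0,0,0,0]'
python3 -m pendant '[10,0.7,0,0,0, 10,0,0,0,0, 10,0,0,0,0]'
```

```text
clock: 23.7
tcp_pos: [0.5917, 0.1784, 0.0902]
orientation: [0.82, 1.411, -0.821]
contact_force: [-0.3, 0.7, -1.9]
grip_width: 0.0212
clock: 24.08
tcp_pos: [0.5918, 0.1784, 0.0896]
orientation: [0.821, 1.41, -0.821]
contact_force: [0.4, -0.2, -1.2]
grip_width: 0.0205
```

```bash
python3 -m pendant '[10,0.5,0,0,0, 10,0,0,0,0, 10,0,0,0,0]'
```

```text
clock: 24.45
tcp_pos: [0.5919, 0.1785, 0.0895]
orientation: [0.821, 1.41, -0.821]
contact_force: [-1.9, -0.7, 4.1]
grip_width: 0.021
```

The flange is down (about 5 N). Releasing, then withdrawing straight up.

```bash
python3 -m pendant '[24,0,0,0,0, 30,0,0,0,0, 40,0,0,0,0, 45,0,0,0,0, 45,0,0,0,0, 45,0,0,0,0]' 20
python3 -m pendant '[45,-5,0,0,0, 45,-15,0,0,0, 45,-25,0,0,0, 45,-35,0,0,0, 45,-35,0,0,0, 45,-25,0,0,0, 45,0,-30,40,0, 45,0,-35,45,0, 45,0,-35,45,0, 45,0,-35,45,0, 45,0,-35,45,0, 45,0,0,0,0, 45,0,0,0,0, 45,0,0,0,0]'
python3 - <<'E'
from h import *
np.set_printoptions(precision=4,suppress=True)
plan([.5920,.1784,.0895])
ims=[]
for c in("top","side"):
    im,d=viewer.grab_frame(c);W=pts(c,d);X,Y,Z=W[...,0],W[...,1],W[...,2]
    W0=pts(c,np.load(c+"0.npz")["d"])
    for n,w in(("before",W0),("now",W)):
        m=(np.hypot(w[...,0]-.59,w[...,1]-.178)<.05)&(w[...,2]>.12)&(w[...,2]<.14)
        print(c,n,m.sum(),cv2.minAreaRect((w[m][:,:2]*1000).astype(np.float32)),np.median(w[m][:,2]) if m.any() else 0)
    ims.append(im)
s=cv2.cvtColor(np.hstack([cv2.resize(i,(400,300)) for i in ims]),cv2.COLOR_RGB2BGR)
u,v=proj("side",[.592,.178,.08]).astype(int)
z=cv2.cvtColor(cv2.resize(ims[1][v-30:v+30,u-50:u+50],(500,300),interpolation=cv2.INTER_CUBIC),cv2.COLOR_RGB2BGR)
z=np.hstack([z,np.zeros((300,300,3),np.uint8)])
cv2.imwrite("pics/k.png",cv2.convertScaleAbs(np.vstack([s,z]),alpha=1.6))
E
```

```text
clock: 25.2
tcp_pos: [0.5918, 0.1785, 0.0891]
orientation: [0.821, 1.41, -0.821]
contact_force: [-0.1, -0.3, -0.4]
grip_width: 0.0451
clock: 26.95
tcp_pos: [0.5531, -0.0948, 0.2297]
orientation: [0.819, 1.411, -0.817]
contact_force: [-0.4, -0.4, -0.0]
grip_width: 0.0451
t 26.95 tcp [ 0.5531 -0.0948  0.2297] tool x [ 0.0009  0.0005 -1.    ] jaw deg 29.8 q [ 0.71  0.41 -0.83  1.79  0.34  1.09  0.28] F [-0.35 -0.43 -0.05] grip 0.0451
shift mm [ 140.4  169.3 -217.7]
top before 136 ((591.8807373046875, 178.5155029296875), (22.411848068237305, 21.750974655151367), 28.550872802734375) 0.12999097610289528
top now 136 ((591.2515869140625, 178.41360473632812), (22.493228912353516, 21.954355239868164), 29.74315643310547) 0.13033114263535311
side before 129 ((592.1649780273438, 177.6474609375), (22.393831253051758, 24.835067749023438), 30.399965286254883) 0.1299767145727092
side now 132 ((591.130126953125, 178.06190490722656), (22.207468032836914, 23.938644409179688), 30.744890213012695) 0.12978461926200285
```

View pics/k.png

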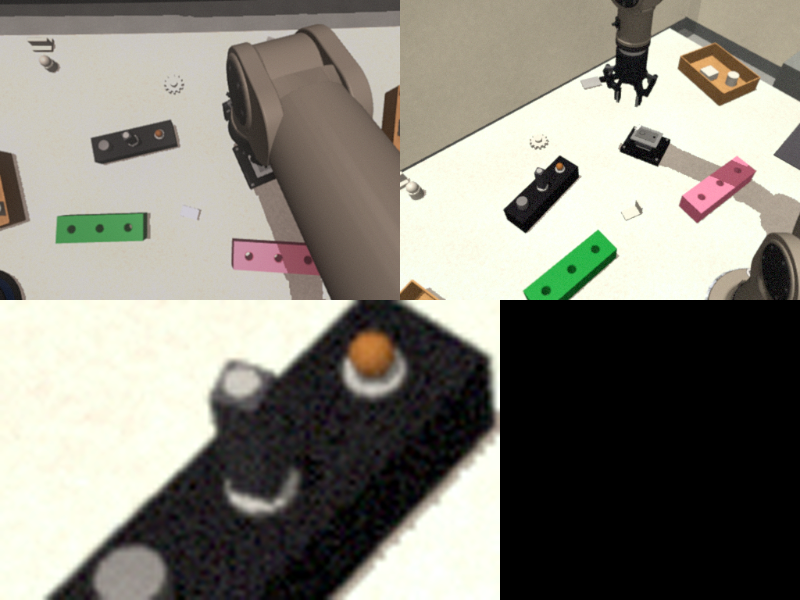

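The punch stands upright in the middle hole with its flange on the rack (crop (260,495)). Its handle top is within about 1 mm of where it began. The gear, bracket and other tools look undisturbed, and the arm is clear of everything. Handing in.

```bash
python3 -c "
from h import *
print(r.hand_in())"
```

```text
the job is handed in; nothing more can be done
None
```

I pressed the square-handled punch onto the ringed spot, lifted it straight up, and set it back in the middle hole of the black rack. I handed the job in at about 27 s; no verdict came back.

- **Press:** The wrist force, corrected for the punch's weight, read 11 to 13 N and averaged just under 12 N over about 2 s. The highest single reading was about 12.6 N. From the TCP pose, the tip was about 1 mm from my estimate of the spot and upright to within about 0.2°.
- **Tag:** A sideways force of about 2 N along x showed up during the hold, which is close to where the tag slips. After the lift I could see no shift of the tag in the picture; I did not measure it more finely.
- **Return:** The punch is seated and released. Its handle top is within about 1.1 mm of where it began, and its height matches to 0.4 mm in both cameras. The last pictures show the other tools, the gear and the bracket undisturbed, judged by eye only, and the robot touching nothing.
- **Disagreement:** The network's "mark" point was 15 to 30 mm off the ring. I used the ring in the picture and the shape of the stand instead, which agreed within about 2 mm.

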